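# Pull the blind plug from the balloon-filling port

## Robot

A 6-joint arm with a two-finger parallel gripper is mounted at the origin on the work surface. World frame = base frame: x ahead of the robot, y to its left, z up, the work surface at z = 0. Lengths are in m, angles in rad, forces in N, time in s.
With the tool pointing down it reaches from about 0.275 to 0.825 m from the base axis. Payload 4.9 kg.
Tool frame: the origin (TCP) lies midway between the tips of the shut fingers; the grasp point (between the pads) lies 19 mm behind it (bot.grip_depth is the distance from the TCP to the grasp point, in m); z points along the fingers, y is the line along which they close (so a half turn about z gives the same grasp; the last joint's range is limited). The gripper opens to 85 mm and grips with 20 to 120 N. Pads are 22 mm wide; open, the fingers measure 114 mm over their backs; the gripper's body (76 mm by 85 mm) begins 54 mm behind the grasp point. The pads swing forward as they close: fully open they stand 13 mm farther back than shut.
Start: joints at [1.031, 0.326, -0.193, 1.052, 0, 1.437], TCP at [0.217, 0.505, 0.209] pointing down, gripper open.
Joint ranges: [-2.65, 2.65], [-0.97, 1.79], [-1.3, 1.35], [-1.93, 2.1], [-1.47, 1.37], [-3.14, 3.14]. Speed limits (rad/s): [2.57, 2.57, 3.14, 3.14, 3.14, 3.14].

## Interface

Orientations are given as a unit quaternion [w, x, y, z].
In Python, from cell import bot gives the robot as it stands. Calls block until the motion is done:
- bot.move_pose(position, orientation): joint-space move of the TCP to a pose.
- bot.move_linear(position, speed=0.15, rotation=None, until_force=None): straight line of the TCP; rotation=None keeps the orientation; speed is the mean speed in m/s. With until_force (N) it stops when the force on the tool has changed by that much, and returns True; else False.
- bot.goto_joints(angles): joint-space move.
- bot.set_gripper(opening, grasp_force=None): opening from 0.0 (shut) to 1.0 (fully open); grasp_force is the grip in N (None keeps the last); returns when the fingers have stopped.
- bot.wait(seconds).
- bot.solve_ik(position, orientation): joint angles nearest the present ones, or None.
- bot.camera(name): name is "side" or "top" or "wrist"; returns the picture (480x640x3 uint8, red, green, blue); there is no depth.
- bot.calibration(name): a dict with "mtx" (3x3 intrinsics, pixels), "extrinsics" (4x4, takes a point from world to camera coordinates); the wrist camera has in their place "hand_eye" (4x4, takes a point from camera to tool coordinates, whose origin is the TCP and whose axes are the flange's). Camera axes: x right, y down, z forward; pixel columns grow to the right and rows downward; lengths in m; the calibration is good to about 2 mm. A picture is of the moment at which its call begins: read the wrist's pose just before it. calibration takes no time and is no camera call.
A pose or a line that the arm cannot do raises bot.PlanningError and nothing moves.
- bot.close_job(): hands the job in; it is judged then, once.
Trained networks look in the newest picture that a camera, given by its name, has taken for a name from the list of things; names that differ only in an ending like _2 or _b are one class to them, and where a whole thing is asked for, a point or a joint stands for the part that bears it (a point fixed in the world has none). Each returns a list of dicts, best first, with "confidence" (0 to 1); they miss things now and then, are a little off and sometimes report something else, mostly with a low value. They report only what shows in the picture. A call takes as long as a camera call. They do not tell look-alikes from the thing itself.
- bot.search_frame(camera, thing): "bbox" ([left, top, width, height] in pixels, round what is visible of it).
Readings, each from a call of its own:
- bot.read_clock(): time.
- bot.read_joint_positions(): joint angles.
- bot.read_joint_vel(): joint speeds.
- bot.read_joint_efforts(): joint torques, N m.
- bot.read_position(): TCP position.
- bot.read_tool_rot(): TCP orientation.
- bot.read_ft_force(): force on the tool from outside, world axes, zero at the start.
- bot.read_moment(): the same for the moment, N m.
- bot.read_gripper_width(): opening from 0.0 (shut) to 1.0 (fully open).
- bot.read_finger_force(): force on a finger pad.
Only numpy, scipy, OpenCV 4.12 (cv2) and the standard library are available. Lean on these libraries where they do the work, as an engineer would, in place of code of your own. Each camera call takes 0.05 s, during which the arm holds its last target. There are 200 camera calls.

## Task

One port of the balloon-filling line must be opened for the nozzle. Take the puller rod from its stand, put its foot down through the slot of the slotted blind plug, lock it with a quarter turn either way and draw the plug straight up out of its port. Set the plug down upright on the floor of the green crate lid lying on the bench, and let go, leaving the puller in it.

Things in the scene. Friction and masses are not known exactly. Their poses are not given: they have to be found in the camera images.
- puller: Puller rod upright in a slot 40 mm deep of a wood stand 50 mm high. Black T-handle bar 84 mm long, 18 wide, 18 high, centre 135 mm above the origin; neck 12 mm thick; cross foot below 48 mm long, 16 wide, 14 high. Handle and foot run along its own x; half a turn makes no difference. 0.2 kg. Origin: centre of the foot's underside (10 mm above the bench at the start), z up the rod.
- plug: Round aluminium plug 76 mm wide, 40 high, 0.35 kg, loose and 1 mm below flush in its port. A slot 28 mm wide runs across its 66 mm mouth along its own x. Below the two lips (8 mm thick, underside 31 mm above the origin) is a round hollow, 66 mm wide, floor 12 mm above the origin: the foot drops in along the slot and, turned 90 degrees, catches under the lips. Origin: centre of its underside, z up.
- port: Port holding the slotted plug: fixed grey cast block 120 x 120 mm, 56 high, with a bore 82 mm wide and 41 deep from its top. Origin: centre of its underside, on the bore's axis. Its twin block stands to its left or right; the twin's plug is plain with a small round boss and no slot: not to be pulled.
- lid: Green steel crate lid, fixed, lying upside down as a shallow tray: 200 mm along its x, 160 along its y, 22 high, walls and floor 4 mm thick. Origin: centre of its underside, z up.
Not all that is in view belongs to the job. What is meant by the puller is not red, and is the larger of those in its own colour.

How it is judged:
By the outcome, as a careful person would: the job done as asked, in the order asked, and still so for the second after the job is handed in, with the robot touching nothing.
It also fails if it takes over 51 s, if anything falls off the work surface, if the arm or the gripper's body presses on something with over 40 N, if the wrist force passes 120 N, or if a joint passes its speed limit or range.

## Working session

There is one attempt and no reset: what is moved stays moved. The work goes in short steps, each a Python script; the robot and the scene stay as the last script left them, time stands still between calls to the robot, and variables do not carry over. Pictures are saved under pics/ and viewed, at most 10 in all, crops included, and the job is handed in when it is done.

```bash
mkdir -p pics; ls; python3 - <<'E'
from cell import bot
import cv2, numpy as np
for c in ("top","side"):
    im=bot.camera(c); cv2.imwrite(f"pics/{c}0.png",im[:,:,::-1])
    for t in ("puller","plug","port","lid"):
        print(c,t,[(np.round(d["bbox"]).tolist(),round(d["confidence"],2)) for d in bot.search_frame(c,t)])
    k=bot.calibration(c); print(np.round(k["mtx"],1).tolist(),np.round(k["extrinsics"],4).tolist())
print(bot.calibration("wrist"), bot.read_tool_rot(), bot.read_clock())
E
```

```text
pics
top puller [([500.0, 269.0, 43.0, 10.0], 0.88), ([450.0, 178.0, 24.0, 44.0], 0.56)]
top plug [([233.0, 265.0, 36.0, 36.0], 0.83)]
top port [([214.0, 241.0, 68.0, 71.0], 0.74)]
top lid [([103.0, 211.0, 88.0, 106.0], 0.56)]
[[434.4, 0.0, 326.3], [0.0, 434.4, 245.8], [0.0, 0.0, 1.0]] [[-0.0266, -0.9996, 0.0111, -0.0003], [-0.9926, 0.0251, -0.1189, 0.5365], [0.1186, -0.0141, -0.9928, 0.9324], [0.0, 0.0, 0.0, 1.0]]
side puller [([396.0, 264.0, 52.0, 80.0], 0.85), ([316.0, 274.0, 56.0, 65.0], 0.58), ([346.0, 340.0, 27.0, 80.0], 0.57)]
side plug [([260.0, 203.0, 32.0, 16.0], 0.54)]
side port [([252.0, 201.0, 56.0, 45.0], 0.7)]
side lid [([233.0, 171.0, 89.0, 33.0], 0.6)]
[[482.3, 0.0, 313.9], [0.0, 482.3, 240.8], [0.0, 0.0, 1.0]] [[0.9619, -0.273, -0.0169, -0.4929], [-0.1483, -0.4684, -0.871, 0.1191], [0.2299, 0.8403, -0.491, 0.9661], [0.0, 0.0, 0.0, 1.0]]
{'mtx': array([[414.81202866,   0.        , 325.07118232],
       [  0.        , 414.81202866, 240.82397797],
       [  0.        ,   0.        ,   1.        ]]), 'hand_eye': array([[-1.39317443e-04, -9.49126754e-01, -3.14894246e-01,
         8.02971263e-02],
       [ 9.99999921e-01, -1.52798800e-05, -3.96370814e-04,
         1.93037977e-05],
       [ 3.71394598e-04, -3.14894276e-01,  9.49126681e-01,
        -1.65069971e-01],
       [ 0.00000000e+00,  0.00000000e+00,  0.00000000e+00,
         1.00000000e+00]])} [ 1.45201690e-05  2.01473243e-01  9.79494018e-01 -2.90420273e-05] 0.5
```

View pics/top0.png

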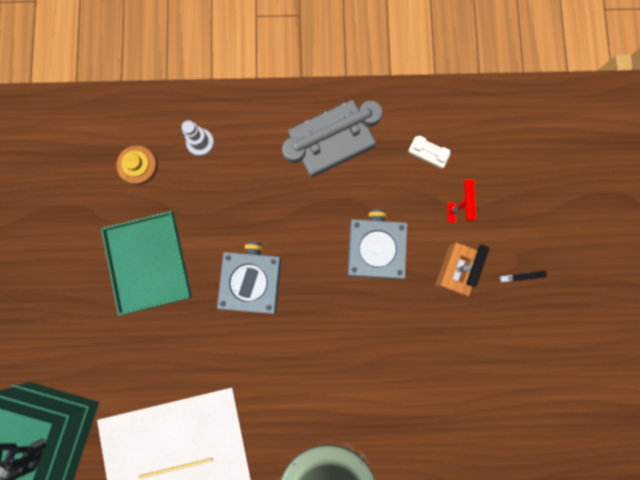

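View pics/side0.png

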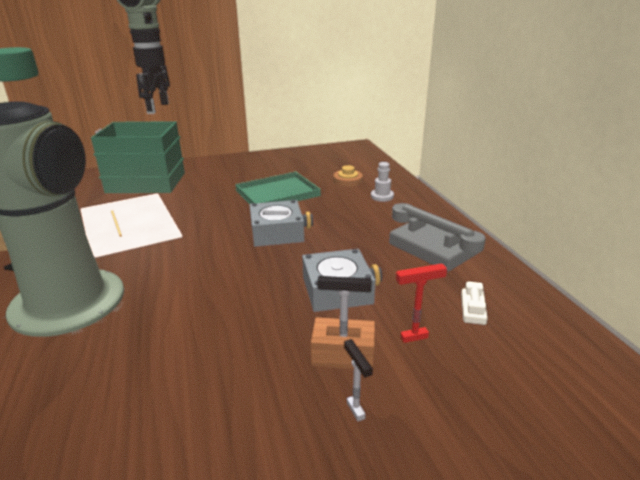

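The top view shows the black-handled puller in its wood stand (handle about (479,265)). A smaller black one stands at (523,276) and a red one at (462,202); both are decoys. The slotted plug is at (249,283), the plain twin at (378,248) and the lid at (146,262). The side view agrees, with the puller's handle at (344,284).

```bash
cat > h.py <<'E'
from cell import bot
import cv2, numpy as np
from scipy.spatial.transform import Rotation as R
def cam(name):
    k=bot.calibration(name)
    if name!="wrist": return k["mtx"],k["extrinsics"]
    T=np.eye(4); q=bot.read_tool_rot(); T[:3,:3]=R.from_quat(q,scalar_first=True).as_matrix(); T[:3,3]=bot.read_position()
    return k["mtx"],np.linalg.inv(T@k["hand_eye"])
def at_z(c,px,z):           # pixels -> world points on plane z
    K,E=c; px=np.atleast_2d(px).astype(float)
    d=(np.linalg.inv(K)@np.c_[px,np.ones(len(px))].T).T@E[:3,:3]; o=-E[:3,:3].T@E[:3,3]
    return o+d*((z-o[2])/d[:,2])[:,None]
def tri(c1,p1,c2,p2):
    X=cv2.triangulatePoints(c1[0]@c1[1][:3],c2[0]@c2[1][:3],np.float64(p1).reshape(2,1),np.float64(p2).reshape(2,1)); return (X[:3]/X[3]).ravel()
def proj(c,X):
    x=c[0]@(c[1][:3]@np.append(X,1)); return x[:2]/x[2]
def down(a):                # tool down, tool x axis at world angle a
    return (R.from_euler("z",a)*R.from_euler("x",np.pi)).as_quat(scalar_first=True)
def snap(n):
    c=cam("wrist"); im=bot.camera("wrist"); cv2.imwrite(f"pics/{n}.png",im[:,:,::-1]); np.savez(f"pics/{n}.npz",K=c[0],E=c[1]); return c,im
def load(n):
    z=np.load(f"pics/{n}.npz"); return (z["K"],z["E"]),cv2.imread(f"pics/{n}.png")
E
python3 - <<'E'
from h import *
t,s=cam("top"),cam("side")
print("handle",tri(t,[479.5,265.5],s,[344,284]), at_z(t,[[487,247],[472,285]],.15))
print("plug",tri(t,[249,283],s,[275.5,213]),at_z(t,[249,283],.055))
print("lid",at_z(t,[[102,228],[173,212],[189,297],[119,314]],.022))
print("tool x",R.from_quat(bot.read_tool_rot(),scalar_first=True).as_matrix()[:,0])
h=tri(t,[479.5,265.5],s,[344,284]); 
for p in (h,tri(t,[249,283],s,[275.5,213])):
  for a in np.arange(-3,3.2,.5):
    j=bot.solve_ik([p[0],p[1],.27],down(a)); print(round(a,1), None if j is None else np.round(j,2))
E
```

```text
handle [ 0.47578051 -0.31023889  0.1463062 ] [[ 0.51195995 -0.32625883  0.15      ]
 [ 0.438856   -0.29192067  0.15      ]]
plug [0.45889335 0.15384416 0.05363003] [[0.45762754 0.15380874 0.055     ]]
lid [[0.59043965 0.48733325 0.022     ]
 [0.62305456 0.3294138  0.022     ]
 [0.43157879 0.29139553 0.022     ]
 [0.39863557 0.44375103 0.022     ]]
tool x [-9.18817064e-01  3.94683672e-01 -4.01472202e-05]
-3.0 [-0.71  0.33 -0.03  1.21  0.   -0.85]
-2.5 [-0.71  0.33 -0.03  1.21  0.   -1.35]
-2.0 [-0.71  0.33 -0.03  1.21  0.   -1.85]
-1.5 [-0.71  0.33 -0.03  1.21  0.   -2.35]
-1.0 [-0.71  0.33 -0.03  1.21  0.   -2.85]
-0.5 [-0.71  0.33 -0.03  1.21  0.    2.93]
0.0 [-0.71  0.33 -0.03  1.21  0.    2.43]
0.5 [-0.71  0.33 -0.03  1.21  0.    1.93]
1.0 [-0.71  0.33 -0.03  1.21  0.    1.43]
1.5 [-0.71  0.33 -0.03  1.21  0.    0.93]
2.0 [-0.71  0.33 -0.03  1.21  0.    0.43]
2.5 [-0.71  0.33 -0.03  1.21  0.   -0.07]
3.0 [-0.71  0.33 -0.03  1.21  0.   -0.57]
-3.0 [ 0.17  0.17 -0.25  1.16  0.    0.03]
-2.5 [ 0.17  0.17 -0.25  1.16  0.   -0.47]
-2.0 [ 0.17  0.17 -0.25  1.16  0.   -0.97]
-1.5 [ 0.17  0.17 -0.25  1.16  0.   -1.47]
-1.0 [ 0.17  0.17 -0.25  1.16  0.   -1.97]
-0.5 [ 0.17  0.17 -0.25  1.16  0.   -2.47]
0.0 [ 0.17  0.17 -0.25  1.16  0.   -2.97]
0.5 [ 0.17  0.17 -0.25  1.16  0.    2.81]
1.0 [ 0.17  0.17 -0.25  1.16  0.    2.31]
1.5 [ 0.17  0.17 -0.25  1.16  0.    1.81]
2.0 [ 0.17  0.17 -0.25  1.16  0.    1.31]
2.5 [ 0.17  0.17 -0.25  1.16  0.    0.81]
3.0 [ 0.17  0.17 -0.25  1.16  0.    0.31]
```

```bash
python3 - <<'E'
from h import *
a=2.7; tx=np.array([np.cos(a),np.sin(a),0])
def look(n,p,z):
    q=np.array(p)+.05*tx; bot.move_pose([q[0],q[1],z],down(a)); snap(n)
    for t in (("lid","plug","port") if n[0]=="v" else ("puller",)):
        print(n,t,[(np.round(d["bbox"]).tolist(),round(d["confidence"],2)) for d in bot.search_frame("wrist",t)])
    print(bot.read_clock())
look("v1",[.50,.27,0],.30)
look("v2",[.459,.12,0],.28)
look("h1",[.476,-.24,0],.30)
look("h2",[.476,-.33,0],.30)
A=[cv2.resize(cv2.imread(f"pics/{n}.png"),(400,300)) for n in("v1","v2","h1","h2")]
cv2.imwrite("pics/m1.png",np.vstack([np.hstack(A[:2]),np.hstack(A[2:])]))
E
```

```text
v1 lid [([318.0, 66.0, 228.0, 234.0], 0.58)]
v1 plug [([180.0, 211.0, 73.0, 72.0], 0.97)]
v1 port [([138.0, 167.0, 150.0, 154.0], 0.63)]
1.9583
v2 lid []
v2 plug [([325.0, 188.0, 76.0, 75.0], 0.59)]
v2 port [([282.0, 144.0, 150.0, 158.0], 0.76)]
2.8333
h1 puller [([301.0, 319.0, 52.0, 128.0], 0.85), ([114.0, 259.0, 84.0, 75.0], 0.84), ([244.0, 232.0, 40.0, 116.0], 0.7)]
4.2833
h2 puller [([382.0, 292.0, 61.0, 122.0], 0.93), ([341.0, 198.0, 24.0, 111.0], 0.6), ([195.0, 229.0, 70.0, 74.0], 0.58)]
4.8333
```

View pics/m1.png

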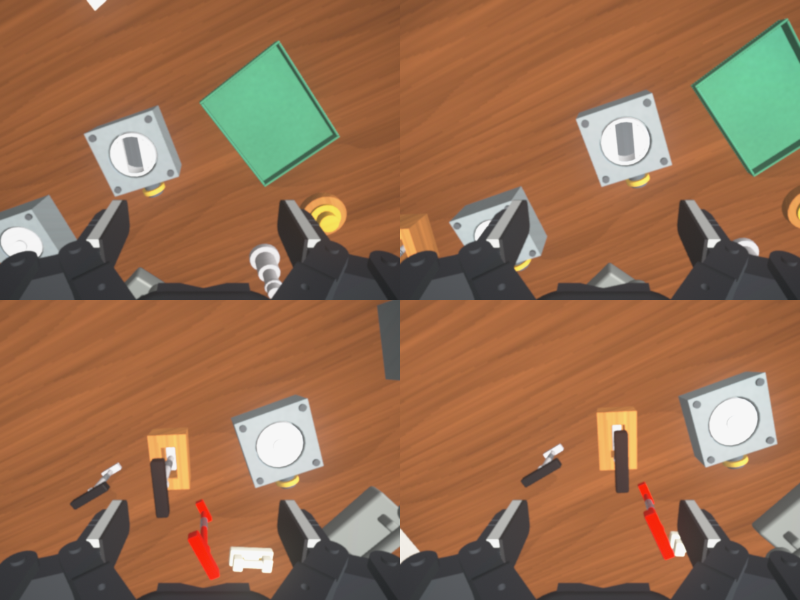

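```bash
cat > seg.py <<'E'
from h import *
def comp(m,p):
    n,l,s,c=cv2.connectedComponentsWithStats(m.astype(np.uint8)); ids=l[l>0]
    ys,xs=np.nonzero(l); i=np.argmin((xs-p[0])**2+(ys-p[1])**2); k=l[ys[i],xs[i]]
    return (l==k).astype(np.uint8)
def hull(m):
    c=max(cv2.findContours(m,0,cv2.CHAIN_APPROX_NONE)[0],key=cv2.contourArea); return c
E
python3 - <<'E'
from seg import *
H=[]
for n,p in(("h1",(256,292)),("h2",(354,256))):
    c,im=load(n); m=comp(im.max(2)<75,p); r=cv2.minAreaRect(hull(m)); b=cv2.boxPoints(r)
    e=[(b[i]+b[(i+1)%4])/2 for i in range(4)]; L=[np.linalg.norm(b[i]-b[(i+1)%4]) for i in range(4)]
    i=0 if L[0]<L[1] else 1; ends=sorted([e[i],e[i+2]],key=lambda v:v[1]); H.append((c,r[0],ends)); print(n,np.round(r[0]),r[1],m.sum(),np.round(ends))
(c1,p1,e1),(c2,p2,e2)=H
print("handle",tri(c1,p1,c2,p2),[tri(c1,e1[i],c2,e2[i]) for i in(0,1)])
for c,p,e in H:
    w=at_z(c,e,.145); d=w[0]-w[1]; print(w.mean(0),np.hypot(*d[:2]),np.arctan2(d[1],d[0]))
P=[]
for n,p in(("v1",(216,247)),("v2",(363,225))):
    c,im=load(n); g=im.astype(int)
    roi=np.zeros(im.shape[:2],bool); roi[p[1]-48:p[1]+48,p[0]-48:p[0]+48]=1
    print(n,"gray profile",im[p[1],p[0]-50:p[0]+51:4].mean(1).astype(int).tolist())
    m=comp((im.min(2)>222)&roi,(p[0]-25,p[1])) | comp((im.min(2)>222)&roi,(p[0]+25,p[1]))
    h=cv2.convexHull(np.argwhere(m)[:,::-1].astype(np.int32)); el=cv2.fitEllipse(h)
    s=comp((im.max(2)<200)&(cv2.fillConvexPoly(np.zeros_like(m),h,1)>0),p); sr=cv2.minAreaRect(hull(s)); b=cv2.boxPoints(sr)
    P.append((c,el[0])); w=at_z(c,b,.055); d=w-w.mean(0); 
    L=[w[1]-w[0],w[2]-w[1]]; v=max(L,key=np.linalg.norm)
    print(n,"el",el,"slot c",at_z(c,sr[0],.055),"size",[np.linalg.norm(x) for x in L],"ang",np.arctan2(v[1],v[0]),"plugc",at_z(c,el[0],.055))
print("plug tri",tri(P[0][0],P[0][1],P[1][0],P[1][1]))
c,im=load("v1"); g=im.astype(int); m=comp((g[:,:,1]-g[:,:,2]>30),(430,180)); r=cv2.minAreaRect(hull(m)); b=cv2.boxPoints(r); w=at_z(c,b,.018)
print("lid",w.round(3).tolist(),w.mean(0),[np.linalg.norm(w[i]-w[i-1]) for i in(0,1)])
E
```

```text
h1 [258. 317.] (58.71195983886719, 19.857271194458008) 715 [[254. 288.]
 [261. 346.]]
h2 [347. 298.] (14.129528045654297, 1.492555856704712) 22 [[346. 291.]
 [347. 305.]]
handle [ 0.51708526 -0.32887611  0.10727533] [array([ 0.49044457, -0.31638729,  0.12941749]), array([ 0.52613744, -0.3302117 ,  0.12646654])]
[ 0.49310672 -0.31146008  0.145     ] 0.05677927876257998 2.7462889917174227
[ 0.5083318  -0.32491811  0.145     ] 0.013277817533599976 2.8061350229588697
v1 gray profile [204, 204, 162, 245, 246, 246, 246, 246, 244, 160, 134, 135, 135, 135, 138, 239, 246, 246, 246, 246, 246, 207, 203, 204, 204, 204]
v1 el ((212.6768341064453, 246.9460906982422), (67.63865661621094, 73.54346466064453), 111.79576873779297) slot c [[0.46039001 0.15881754 0.055     ]] size [np.float64(0.02472120659079288), np.float64(0.06454346752881283)] ang -0.32338631884840113 plugc [[0.46007868 0.15900482 0.055     ]]
v2 gray profile [216, 214, 210, 247, 247, 247, 247, 247, 243, 147, 145, 145, 148, 147, 146, 181, 247, 247, 247, 247, 246, 246, 117, 213, 215, 215]
v2 el ((360.4504089355469, 225.84872436523438), (73.756591796875, 77.9354248046875), 59.45462417602539) slot c [[0.45978955 0.15805887 0.055     ]] size [np.float64(0.02611451104533363), np.float64(0.06309282652743027)] ang -0.3184113634621239 plugc [[0.45994132 0.1586719  0.055     ]]
plug tri [0.46024431 0.15862528 0.05405417]
lid [[0.421, 0.292, 0.018], [0.399, 0.45, 0.018], [0.594, 0.498, 0.018], [0.633, 0.324, 0.018]] [0.51169813 0.39121091 0.018     ] [np.float64(0.2148681410553637), np.float64(0.15911183846779456)]
```

```bash
python3 - <<'E'
from seg import *
for th in (90,105):
  H=[]
  for n,p in(("h1",(256,292)),("h2",(354,256))):
    c,im=load(n); m=comp(im.max(2)<th,p); r=cv2.minAreaRect(hull(m)); b=cv2.boxPoints(r)
    e=[(b[i]+b[(i+1)%4])/2 for i in range(4)]; L=[np.linalg.norm(b[i]-b[(i+1)%4]) for i in range(4)]
    i=0 if L[0]<L[1] else 1; ends=sorted([e[i],e[i+2]],key=lambda v:v[1]); H.append((c,r[0],ends)); print(n,np.round(r[0]),r[1],m.sum(),np.round(ends))
  (c1,p1,e1),(c2,p2,e2)=H
  print("handle",tri(c1,p1,c2,p2),[tri(c1,e1[i],c2,e2[i]) for i in(0,1)])
  for c,p,e in H:
    w=at_z(c,e,.147); d=w[0]-w[1]; print(w.mean(0),np.hypot(*d[:2]),np.arctan2(d[1],d[0]))
E
python3 -c "
import cv2
cv2.imwrite('pics/hc.png',cv2.resize(cv2.imread('pics/h2.png')[150:350,250:450],(600,600)))"
```

```text
h1 [256. 301.] (92.90290069580078, 22.36944580078125) 1951 [[251. 255.]
 [260. 347.]]
h2 [354. 258.] (97.91346740722656, 19.151264190673828) 1484 [[352. 209.]
 [355. 307.]]
handle [ 0.47689211 -0.3044387   0.14737648] [array([ 0.43940481, -0.28869596,  0.14481183]), array([ 0.51683567, -0.32122516,  0.14997054])]
[ 0.47864414 -0.30526028  0.147     ] 0.08700196218929984 2.7327433592996484
[ 0.47853711 -0.3051266   0.147     ] 0.08575371925650535 2.745890345925855
h1 [256. 301.] (93.94982147216797, 23.69320297241211) 2057 [[252. 254.]
 [260. 348.]]
h2 [353. 258.] (98.20206451416016, 20.48999786376953) 1939 [[352. 209.]
 [355. 307.]]
handle [ 0.4772328  -0.30472593  0.14643539] [array([ 0.43984496, -0.28914442,  0.14199117]), array([ 0.5166133 , -0.32114879,  0.15098841])]
[ 0.47869588 -0.3052175   0.147     ] 0.08801940292021483 2.727047411925517
[ 0.47850937 -0.3053204   0.147     ] 0.0860212272661379 2.7503172865046763
```

View pics/hc.png

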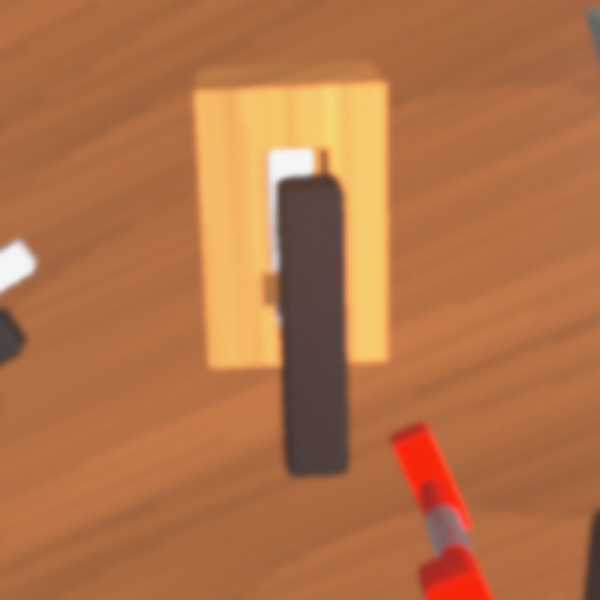

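The crop confirms the black handle is over the stand's slot, with the handle centred at about (354,258) in the full picture. The measured points fit: handle centre (0.478,-0.305,0.146), plug top 0.054, slot at -0.32 rad. Next I grasp it and carry it over the port.

```bash
python3 - <<'E'
from h import *
a=2.742; bot.set_gripper(.6)
bot.move_pose([.478,-.305,.21],down(a))
print(bot.move_linear([.478,-.305,.126],.12,until_force=15), bot.read_position())
bot.set_gripper(0,80); print("grip",bot.read_gripper_width(),bot.read_finger_force(),bot.read_ft_force())
bot.move_linear([.478,-.305,.225],.12); print(bot.read_gripper_width(),bot.read_ft_force())
bot.move_pose([.46,.1585,.225],down(2.82)); bot.wait(.2)
print(bot.read_position(),bot.read_ft_force(),bot.read_clock())
snap("c1"); im=bot.camera("side"); cv2.imwrite("pics/c2.png",im[:,:,::-1])
A=cv2.resize(cv2.imread("pics/c1.png"),(500,375)); B=cv2.resize(im[60:285,200:340,::-1],(234,375))
cv2.imwrite("pics/m2.png",np.hstack([A,B]))
E
```

```text
False [ 0.47857295 -0.30569896  0.12723234]
grip 0.17865436585561414 78.22129368782043 [-0.99615967  0.15700034  5.54677127]
0.17306781290986828 [-0.04957274  0.77582048 -1.4921664 ]
[0.46040853 0.1577626  0.22496681] [ 0.22149029  0.8824056  -1.42124972] 9.9
```

View pics/m2.png

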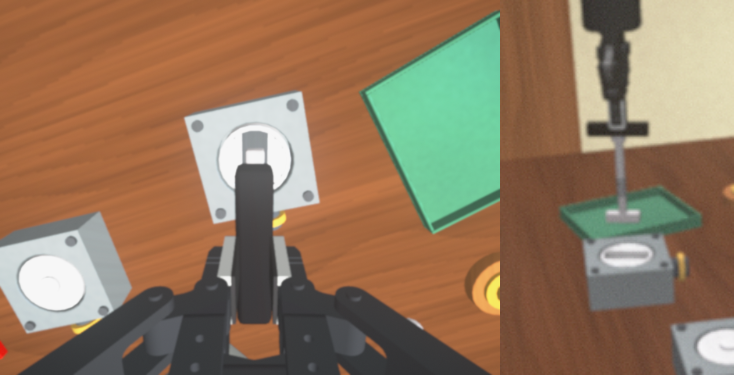

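The puller is held and its foot is in line with the slot and above it (wrist view, foot end and slot near (255,150)). I lower until it touches, back off, turn, then test the lock with a small lift.

```bash
python3 - <<'E'
from h import *
xy=[.46,.1585]
print(bot.move_linear(xy+[.19],.1,until_force=8),bot.read_position())
hit=bot.move_linear(xy+[.139],.03,until_force=8); z=bot.read_position()[2]
print(hit,bot.read_position(),bot.read_ft_force())
if hit and z<.150:
    bot.move_linear(xy+[z+.0025],.03); print(bot.read_position(),bot.read_ft_force())
    for k in (1,2,3): 
        bot.move_linear(xy+[z+.0025],.05,rotation=down(2.82+k*np.pi/6)); print(bot.read_ft_force(),bot.read_moment()[2])
    print(bot.read_tool_rot(),down(2.82+np.pi/2),bot.read_clock())
    bot.move_linear(xy+[z+.03],.03); print(bot.read_position(),bot.read_ft_force(),bot.read_clock())
    im=bot.camera("side"); snap("d1"); cv2.imwrite("pics/m3.png",np.hstack([cv2.resize(cv2.imread("pics/d1.png"),(500,375)),cv2.resize(im[60:285,200:340,::-1],(234,375))]))
E
```

```text
False [0.45991275 0.15846167 0.19002508]
True [0.46013251 0.15866063 0.1441442 ] [-0.84356114 -0.27135502  4.69370475]
[0.46013438 0.1585036  0.14668338] [ 0.01348822  0.17497019 -2.46105027]
[-0.06425248 -0.32926366 -1.16733974] -0.02923590128655494
[ 0.56278539 -0.08407187 -2.31315607] 0.019784498896976522
[-0.94813548 -0.34357419 -2.47257193] -0.02395616243855926
[-8.05530395e-06 -5.84014808e-01  8.11743004e-01 -3.98743383e-07] [-3.58071006e-17 -5.84774331e-01  8.11196020e-01  4.96714304e-17] 14.175
[0.45980209 0.15846683 0.17393923] [ 0.50614294  0.88962278 -5.43488343] 15.2417
```

View pics/m3.png

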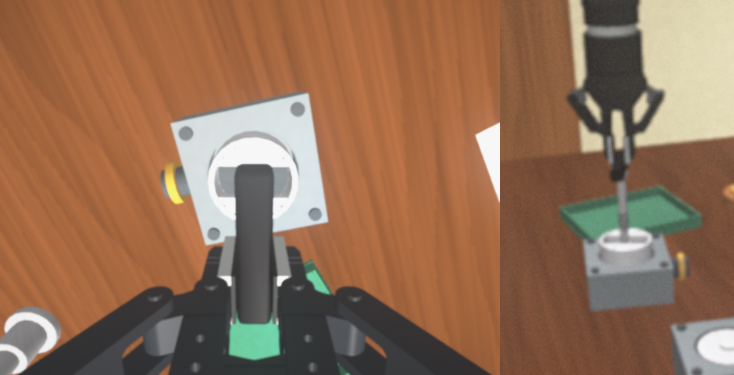

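The plug is hanging from the puller: the force fell by about 4 N (its 0.35 kg), and the side view shows it rising out of the bore. I carry it to the lid.

```bash
python3 - <<'E'
from h import *
L=[.512,.390]
bot.move_linear([.46,.1585,.235],.08); print(bot.read_ft_force())
bot.move_linear(L+[.235],.1); bot.wait(.3); print(bot.read_position(),bot.read_ft_force())
print(bot.move_linear(L+[.150],.08,until_force=12))
hit=bot.move_linear(L+[.127],.02,until_force=7); print(hit,bot.read_position(),bot.read_ft_force(),bot.read_clock())
im=bot.camera("side"); snap("e1"); cv2.imwrite("pics/m4.png",np.hstack([cv2.resize(cv2.imread("pics/e1.png"),(500,375)),cv2.resize(im[60:285,200:340,::-1],(234,375))]))
E
```

```text
[ 0.24747634  0.65749832 -5.87475869]
[0.51200885 0.38990149 0.23505631] [-0.24906683 -0.52696062 -5.95346933]
False
True [0.51245162 0.39025826 0.1331437 ] [0.20529029 0.16780718 5.98462846] 21.1167
```

View pics/m4.png

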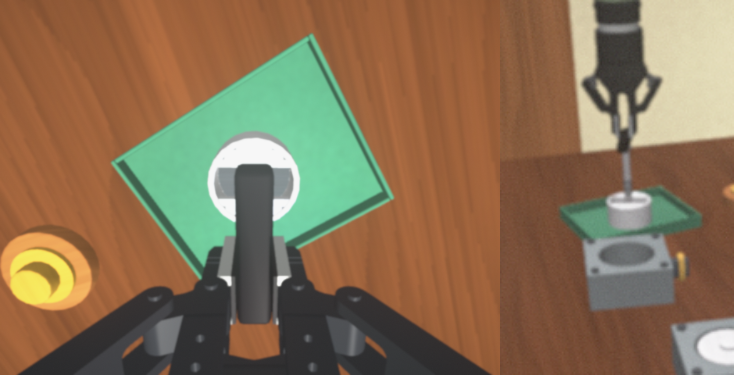

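The plug stands upright inside the lid, centred near (253,180), and contact came at the expected height of 0.133. I release and back off.

```bash
python3 - <<'E'
from h import *
p=bot.read_position()
bot.set_gripper(.35,20); bot.set_gripper(.6); bot.wait(.2)
bot.move_linear([p[0],p[1],.25],.06)
bot.wait(.5); print(bot.read_ft_force(),bot.read_clock())
im=bot.camera("side"); snap("f1"); cv2.imwrite("pics/m5.png",np.hstack([cv2.resize(cv2.imread("pics/f1.png"),(500,375)),cv2.resize(im[60:285,200:340,::-1],(234,375))]))
E
```

```text
[-0.30582977  0.13976719 -0.23985112] 24.6917
```

View pics/m5.png

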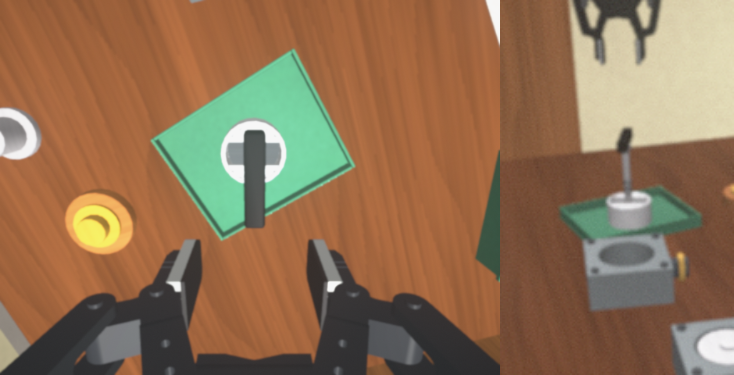

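The plug is upright on the lid's floor with the puller standing in it, and the gripper is clear.

```bash
python3 -c "
from cell import bot
print(bot.close_job())"
```

```text
the job is handed in; nothing more can be done
None
```

The job is handed in, at about 25 s of the 51 s allowed: the slotted plug is out of its port and upright on the floor of the green lid, with the puller left standing in it and the gripper clear.

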